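# Refit the intake filter of the veneer-press vacuum pump

## Task

Pick up the loose intake filter by its orange knurled collar, squeezing gently because it is thin plastic, and set it straight down over the intake spigot on top of the blue vacuum pump. With a light push turn it until its keyways drop over the spigot's pins, press it fully home against the springy seal, and keep holding it there so that I can put the retaining clip on: finish while still gripping it and pushing it home. Do not force it, and leave the oil bottle, the screwdriver and the plane where they are.

Things in the scene. Friction and masses are not known exactly. Their poses are not given: they have to be found in the camera images.
- filter: The intake filter, standing loose on its open mouth; 120 g (within a quarter), 72 mm tall, thin plastic. Grey skirt 50 mm wide (0-28 mm up), orange collar (28-50 mm), tan paper element and grey cap at most 45 mm wide (50-72 mm). Origin: centre of the mouth, on the underside; z up. Bore 32 mm wide, 28 mm deep, with three hidden keyways 8 mm wide, on the body's +x and 120 degrees either side.
- collar (a point): Centre of the filter's orange knurled collar, on its axis, 39 mm above the filter's mouth. The collar is round, 53 to 54 mm in diameter and 22 mm high: grip it here, on any two opposite sides. It cracks if squeezed with more than 40 N on each finger; 15 to 25 N holds it well.
- pump: The vacuum pump, fixed on the bench: blue chamber about 100 mm square, 116 mm high, with a round aluminium intake flange 66 mm wide on top; a ribbed motor 110 mm thick lies along its +x out to 0.25 m from the origin; a black carrying handle over the motor reaches 158 mm above the bench, 94 to 192 mm along +x. Origin: on the bench, straight below the intake axis; z up.
- seat (a point): Centre of the flange's top face, on the intake axis, 140 mm above the bench; z up. When the filter is fully home its mouth is level with this point, resting on the flange. A filter that is not lined up with the pins stops with its mouth 15 mm above this point and must not be forced (60 N breaks it); lined up within about 0.08 rad it can go down.
- spigot (a point): Centre of the tip of the steel intake spigot, 26 mm above the flange; 29 mm in diameter, tip chamfered. Three brass pins 5 mm thick, 120 degrees apart, stick out sideways 6 mm each (to 20.5 mm from the axis), tops 15 mm above the flange. Their direction differs every time and is not told by this point's axes: find it by looking or by turning.
- seal (a joint): How far the black springy sealing ring (47 mm wide, round the foot of the spigot) is pressed down, m: 0 free, its top 6 mm above the flange; 0.006 when the filter is fully home. 4 N starts it moving, 10 N holds it flush: more than the filter's weight, so a filter let go rises 6 mm.
- oil: Bystander: amber bottle of pump oil with a red cap, 58 mm in diameter, 155 mm tall, loose. Origin: centre of its underside.
- driver: Bystander: screwdriver with a red handle, 200 mm long, lying along its own x, loose. Origin: its middle, on the underside.
- plane: Bystander: smoothing plane with orange handles, 235 mm long along its own y, 55 mm wide, about 105 mm tall, loose. Origin: centre of its sole.
There are look-alikes about, which are no part of the job. Of the things that look like the filter, the middle-sized one is meant.

How it is judged:
On the way, in this order (a step that is already met when the one before it is completed fails the run):
1. the filter is lifted clear of the bench (height (world z) of filter above 0.05 m), for 0.1 s.
2. the filter is upright and straight over the spigot, with the spigot in its bore (horizontal distance between filter and seat below 0.004 m and z of filter in the frame of seat below 0.022 m and angle between filter's own z axis and vertical below 0.15 rad), for 0.1 s.
At the end, for the whole second after the job is handed in: Last second: filter over the pins, mouth within 2 mm of the flange and 3 mm of the axis, upright within 0.08 rad, still; seal down over 4 mm, over 6 N on the pump; fingers still round the filter and bearing on it (grasp within 30 mm of the collar's centre); bystanders within 30 mm of their places (z of filter in the frame of seat below 0.002 m and horizontal distance between filter and seat below 0.003 m and angle between filter's own z axis and vertical below 0.08 rad and value of joint seal above 0.004 m and contact force between filter and pump above 6 N and contact force between the fingers and filter above 4 N and distance between the grasp point and collar below 0.03 m and linear speed of filter below 0.01 m/s and distance of each of oil, driver, plane from where it was at the start of the episode below 0.03 m); the arm keeps its last pose, push and grip.
It fails at once if the filter is squeezed too hard (more than 40 N on each finger) (contact force between the fingers and filter above 85 N).
It fails at once if the filter is forced against the pump with more than 60 N (contact force between filter and pump above 60 N).
It fails at once if the oil bottle, the screwdriver or the plane is moved by more than 30 mm (distance of any of oil, driver, plane from where it was at the start of the episode above 0.03 m).
It also fails if it takes over 61 s, if anything falls off the work surface, if the arm or the gripper's body presses on something with over 40 N, if the wrist force passes 120 N, or if a joint passes its speed limit or range.

## Robot

A 7-joint arm with a two-finger parallel gripper is mounted at the origin on the work surface. World frame = base frame: x ahead of the robot, y to its left, z up, the work surface at z = 0. Lengths are in m, angles in rad, forces in N, time in s.
With the tool pointing down it reaches from about 0.425 to 0.95 m from the base axis. Payload 4.7 kg.
Tool frame: the origin (TCP) lies midway between the tips of the shut fingers; the grasp point (between the pads) lies 19 mm behind it; z points along the fingers, y is the direction in which the jaws open and shut (so a half turn about z gives the same grasp; the last joint's range is limited). The gripper opens to 87 mm and grips with 3 to 60 N. Pads are 19 mm wide; open, the fingers measure 117 mm over their backs; the gripper's body (75 mm by 190 mm) begins 51 mm behind the grasp point.
Start: joints at [-1.248, 0.469, -0.049, 1.532, 0.024, 1.141, -0.082], TCP at [0.233, 0.634, 0.223] pointing down, gripper open.
Joint ranges: [-2.59, 2.59], [-0.33, 1.99], [-1.39, 1.29], [0.1, 2.45], [-1.04, 4.18], [0.21, 1.99], [-2.66, 2.66]. Speed limits (rad/s): [2.57, 2.57, 3.14, 3.14, 3.14, 3.14, 3.14].

## Interface

Orientations are given as a 3x3 rotation matrix whose columns are the frame's x, y, z axes.
In Python, from plant import ctrl, eyes gives the robot as it stands.
- The arm moves only by the shell command python3 -m handwheel 'ROWS' [FORCE]. ROWS is JSON, a list of rows, each a list of 7 numbers: the turn, a rotation vector about the tool's x, y, z in rad, then the shift along the tool's x, y, z in mm, then the finger opening in mm, from 0 to 87. In form: [[ax, ay, az, tx, ty, tz, grip], ...]. A call has 1 to 8 rows; each row shifts and turns the pose as measured when the row begins, along the tool's axes as they then stand; what a row does not reach is not made up. A row lasts 1/8 s, in which the tool goes at most 62.5 mm and 10.7 degrees, less where a joint would pass 70% of its speed; a pose out of reach is approached as far as the arm can. A call with a gripper value outside its range is refused whole. The fingers move at their own pace and stop on an object; FORCE is the grip in N (left out, the last holds). Time passes only in rows, so rows that do not move let the fingers close. It gives the time, the measured TCP pose, the force and the opening at its end, in the units of the state.
- ctrl.state(): the state, without advancing time (a new reading comes with each control period).
- eyes.snapshot(name): name is "side" or "top" or "wrist"; returns a dict with "frame" (480x640x3 uint8, blue, green, red), "fx", "fy", "cx", "cy" (pixels), "R" (3x3) and "t" (3): a world point X has camera coordinates R X + t. Camera axes: x right, y down, z forward; pixel columns grow to the right and rows downward; lengths in m; the calibration is good to about 2 mm. A picture is of the moment at which its call begins. There is no depth.
- ctrl.job_done(): hands the job in, once; it reports no verdict.
The state is a dict: "clock": time; "q": joint angles; "joint_velocities": joint speeds; "tau": joint torques, N m; "tool_pos": TCP position; "ee_rot": TCP orientation; "wrist_force": force on the tool from outside, world axes, zero at the start; "wrist_torque": the same for the moment, N m; "grip_width": opening from 0.0 (shut) to 1.0 (fully open).
Only numpy, scipy, OpenCV 4.12 (cv2) and the standard library are available. Lean on these libraries where they do the work, as an engineer would, in place of code of your own. Each camera call takes 0.05 s, during which the arm holds its last target.

## Working session

There is one attempt and no reset: what is moved stays moved. The work goes in short steps, Python scripts to look and compute and a shell command to move; the robot and the scene stay as the last step left them, time stands still between calls to the robot, and variables do not carry over. Pictures are saved under pics/ and viewed, and the job is handed in when it is done.

```bash
ls; mkdir -p pics
python3 - <<'E'
from plant import ctrl, eyes
import cv2, numpy as np
s=ctrl.state(); print(s['clock'],s['tool_pos'],np.round(s['ee_rot'],3).tolist(),s['wrist_force'],s['grip_width'])
for n in ['side','top','wrist']:
    d=eyes.snapshot(n); cv2.imwrite(f'pics/{n}0.png',d['frame'])
    np.savez(f'pics/{n}0.npz',**d)
    print(n,d['fx'],d['cx'],d['cy'],np.round(d['R'],3).tolist(),np.round(d['t'],3), -np.array(d['R']).T@d['t'])
E
```

```text
pics
0.0 [0.2323949  0.63308712 0.22148546] [[-0.939, 0.345, -0.001], [0.345, 0.939, -0.002], [-0.0, -0.002, -1.0]] [-0.04525055  0.76898279  0.62492522] 1.0021185876947496
side 510.37249422142736 322.64953186124177 245.34996940154275 [[0.934, -0.356, 0.014], [-0.212, -0.586, -0.782], [0.286, 0.728, -0.623]] [-0.499  0.218  1.121] [ 0.19117324 -0.86592159  0.87592431]
top 609.2955350690512 336.1372484622206 244.4865540724148 [[0.005, -1.0, 0.013], [-0.988, -0.007, -0.152], [0.152, -0.012, -0.988]] [-0.016  0.556  1.786] [0.27890113 0.00972906 1.84987215]
wrist 422.54807615468854 321.8571374339118 242.86762302782674 [[0.344, 0.939, -0.001], [0.911, -0.334, 0.241], [0.226, -0.083, -0.971]] [-0.675 -0.028  0.389] [0.17053508 0.65671031 0.38373396]
```

View pics/side0.png

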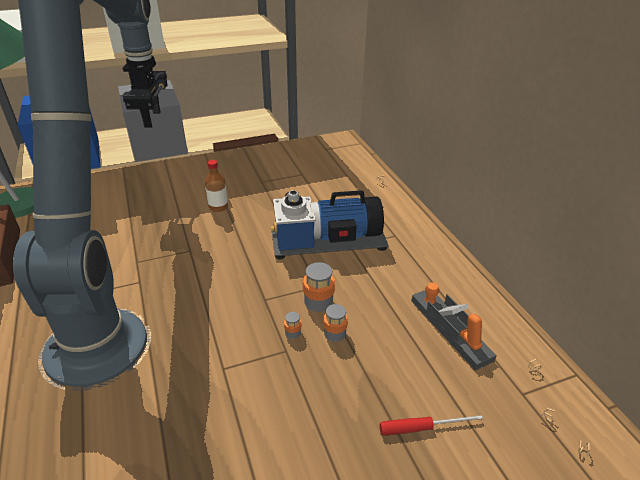

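View pics/top0.png

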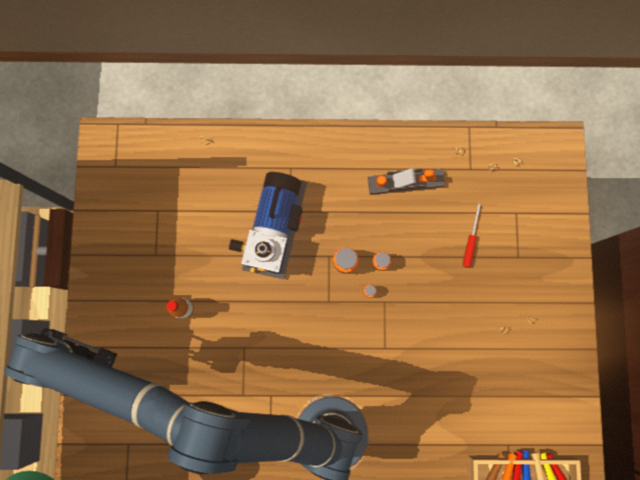

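View pics/wrist0.png

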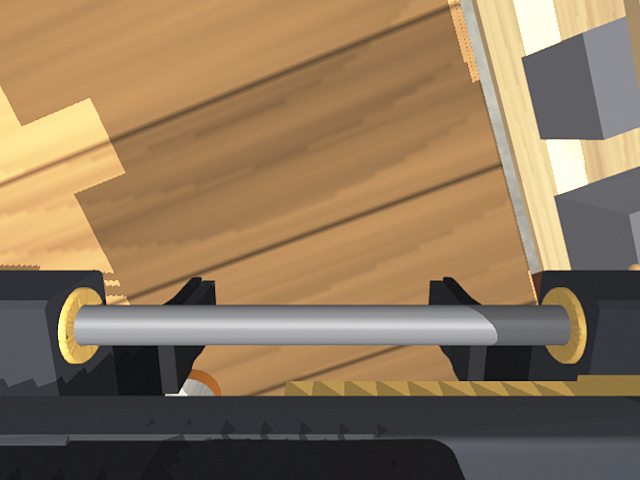

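Candidates for the filter are the large one at side (319,287) / top (346,260), the middle one at side (335,322) / top (382,261), and the small one at side (293,325) / top (370,291). I take the middle one and check it in a close crop along with the spigot.

```bash
cat > h.py <<'E'
import numpy as np, cv2
def load(n): return dict(np.load(f'pics/{n}.npz'))
def ray(d,u,v):
    c=-d['R'].T@d['t']; r=d['R'].T@np.array([(u-d['cx'])/d['fx'],(v-d['cy'])/d['fy'],1]); return c,r
def onz(d,u,v,z):
    c,r=ray(d,u,v); return c+r*(z-c[2])/r[2]
def proj(d,X):
    p=d['R']@np.asarray(X)+d['t']; return d['fx']*p[0]/p[2]+d['cx'],d['fy']*p[1]/p[2]+d['cy']
def tri(d1,p1,d2,p2):
    c1,r1=ray(d1,*p1);c2,r2=ray(d2,*p2)
    A=np.stack([r1,-r2],1);k=np.linalg.lstsq(A,c2-c1,rcond=None)[0]
    a,b=c1+r1*k[0],c2+r2*k[1]; return (a+b)/2,np.linalg.norm(a-b)
E
python3 - <<'E'
from h import *
s=load('side0');t=load('top0')
a=cv2.resize(s['frame'][260:345,265:355],None,fx=5,fy=5,interpolation=cv2.INTER_CUBIC)
b=cv2.resize(t['frame'][235:310,325:405],None,fx=5,fy=5,interpolation=cv2.INTER_CUBIC)
c=np.zeros((max(len(a),len(b)),a.shape[1]+b.shape[1]//1,3),np.uint8);c=cv2.copyMakeBorder(a,0,0,0,0,0)
o=np.zeros((425,850,3),np.uint8);o[:425,:450]=a;o[:375,450:]=b
cv2.imwrite('pics/c1.png',cv2.resize(o,(800,400)))
a=cv2.resize(s['frame'][180:260,260:340],None,fx=5,fy=5,interpolation=cv2.INTER_CUBIC)
b=cv2.resize(t['frame'][205:285,225:305],None,fx=5,fy=5,interpolation=cv2.INTER_CUBIC)
cv2.imwrite('pics/c2.png',np.hstack([a,b]))
E
```

```text
(no output)
```

View pics/c1.png

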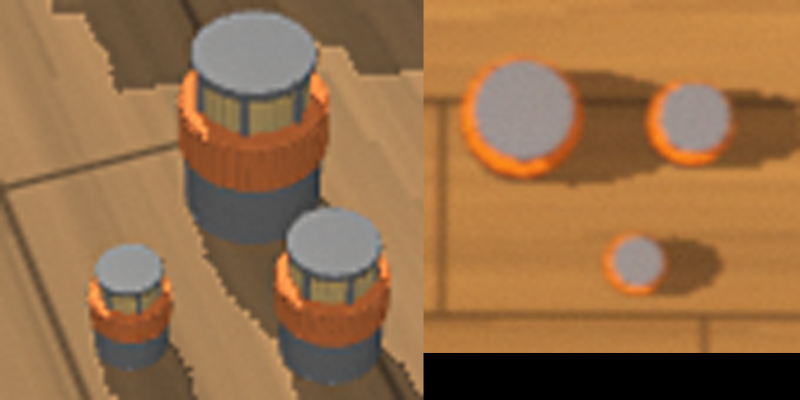

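View pics/c2.png

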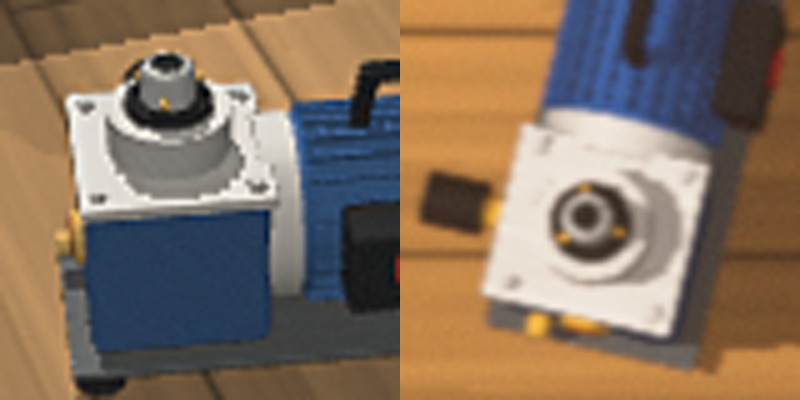

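The crop shows three filters and a clear middle one. In the top view the brass pins sit around the spigot at about (262,242.6), (257.6,252.6) and (268.6,251.6). Next I measure.

Run:
```python
from h import *
s=load('side0');t=load('top0')
def comp(im,m,near,box=40):
    n,l,st,ce=cv2.connectedComponentsWithStats(m.astype(np.uint8))
    i=min(range(1,n),key=lambda i:np.hypot(*(ce[i]-near))-0.05*min(st[i,4],100)); return ce[i],st[i]
for nm,d,ps in(('top',t,[(346,260),(382,261),(370,291)]),('side',s,[(319,271),(335.5,312),(293,317)])):
    hsv=cv2.cvtColor(d['frame'],cv2.COLOR_BGR2HSV)
    grey=(hsv[...,1]<50)&(hsv[...,2]>100)
    for p in ps:
        ce,st=comp(None,grey,p)
        print(nm,p,ce.round(1),st,'z72:',onz(d,*ce,.072).round(4), 'diam',st[2]/d['fx']*(d['R']@onz(d,*ce,.072)+d['t'])[2])
# spigot / pins
hsv=cv2.cvtColor(t['frame'],cv2.COLOR_BGR2HSV); sub=hsv[236:260,250:276]
m=((sub[...,1]>100)&(sub[...,2]>110)&(sub[...,0]>10)&(sub[...,0]<35)).astype(np.uint8)
n,l,st,ce=cv2.connectedComponentsWithStats(m)
P=[]
for i in range(1,n):
    w=(sub[...,1].astype(float))*(l==i); yy,xx=np.mgrid[:24,:26]
    u=(w*xx).sum()/w.sum()+250; v=(w*yy).sum()/w.sum()+236
    X=onz(t,u,v,.1545-.002); P.append(X); print('pin',st[i],u,v,X.round(4))
P=np.array(P)
# dark tip hole of the spigot
for nm,d,(x0,x1,y0,y1) in(('top',t,(256,268,243,254)),('side',s,(286,298,188,197))):
    g=cv2.cvtColor(d['frame'],cv2.COLOR_BGR2GRAY)[y0:y1,x0:x1]; print(g)
```

```text
top (346, 260) [346. 258.] [337 249  19  20 292] z72: [ 0.5117 -0.041   0.072 ] diam 0.05591505711296967
top (382, 261) [382.2 259.5] [376 254  13  13 133] z72: [ 0.5079 -0.1479  0.072 ] diam 0.03827277031702922
top (370, 291) [370.3 290. ] [366 286   9   9  63] z72: [ 0.4179 -0.1123  0.072 ] diam 0.026288649248506928
side (319, 271) [318.5 270.7] [306 262  26  18 371] z72: [ 0.5168 -0.0142  0.072 ] diam 0.06184988055148202
side (335.5, 312) [335.4 311. ] [326 304  20  15 234] z72: [ 0.5052 -0.1508  0.072 ] diam 0.04355140396539206
side (293, 317) [292.  316.7] [285 312  15  10 117] z72: [ 0.4112 -0.1345  0.072 ] diam 0.03222141899616944
pin [11  6  2  2  4] 261.5239005736138 242.39388145315488 [0.5438 0.1992 0.1525]
pin [ 6 15  3  3  7] 257.0325358851675 252.07177033492823 [0.5162 0.2112 0.1525]
pin [17 14  3  2  5] 267.91386271870795 250.65948855989234 [0.5204 0.1807 0.1525]
[[210 165 114  87 102 139 142 105  72  51  49  63]
 [164 100  85 119 154 176 175 158 133  94  60  49]
 [117  87 127 158 154 133 119 136 152 137  90  54]
 [ 88 109 151 143  99  69  62  79 114 129 111  69]
 [ 81 131 156 114  62  54  51  57  92 137 139  93]
 [ 86 146 168 110  59  53  50  55  89 135 144  98]
 [ 81 145 176 133  74  54  52  64 103 144 135  97]
 [ 74 126 179 178 129  94  82 100 142 159 129 103]
 [ 91 126 166 184 181 162 143 149 159 139 113 104]
 [130 160 161 148 166 172 163 149 131 106  84  74]
 [138 115  96  83 105 120 118 109  93  77  59  50]]
[[159 153 151 156 157 156 153 152 152 149 148 152]
 [151 150 146 152 154 160 163 156 151 154 150 149]
 [150 151 153 155 154 173 197 151 123 166 155 152]
 [153 149 143 150 130  47  24  30  27  70 150 176]
 [146  86  72 188  70  23  36  38  38  24  77 194]
 [ 66  41 157 234 118  75  47  43  60  49 139 183]
 [ 48 127 137 175 219 198 115 100 139 127 184 137]
 [ 87 114 108 128 140 177 183 190 161 140 123 109]
 [195  74  98 113 115 127 127 132 129 121 115 106]]
```

```bash
cat >> h.py <<'E'
from scipy.spatial.transform import Rotation as Ro
def plan(goal,az,n=8,step=50,ang=9,speed=None,grip=87,v=True):
    """goal TCP xyz, az= world azimuth of tool y (jaws); prints rows to get there from now"""
    from plant import ctrl
    s=ctrl.state(); p=np.array(s['tool_pos']);R=np.array(s['ee_rot'])
    y=np.array([np.cos(az),np.sin(az),0]);z=np.array([0,0,-1.]);G=np.stack([np.cross(y,z),y,z],1)
    print('pos',p.round(4),'az',round(np.arctan2(R[1,1],R[0,1]),4),'tilt',np.arccos(-R[2,2]).round(4),'F',np.round(s['wrist_force'],1),'w',round(s['grip_width']*87,1),'clk',s['clock'],'q7',round(s['q'][6],2))
    D=Ro.from_matrix(R.T@G).as_rotvec(); N=max(1,int(np.ceil(max(np.linalg.norm(np.array(goal)-p)*1e3/step,np.degrees(np.linalg.norm(D))/ang))))
    for k in range(min(n,N)):
        d=(np.array(goal)-p)/(N-k); a=Ro.from_matrix(R.T@G).as_rotvec()/(N-k); sh=R.T@d*1e3
        print([*a.round(3).tolist(),*sh.round(1).tolist(),grip]); p=p+d; R=R@Ro.from_rotvec(a).as_matrix()
    print('rows total',N)
E
python3 - <<'E'
from h import *
s=load('side0');t=load('top0')
print('tip',tri(t,(261.6,247.7),s,(292.8,192.2)), onz(t,261.6,247.7,.166),onz(s,292.8,192.2,.166))
print('plane',onz(t,370,190,.05),onz(t,446,180,.05),onz(t,405,181,.05),'oil',onz(t,173,306,.155),'driver',onz(t,470,245,.015))
print('motor end',onz(t,282,180,.1),'mid',tri(t,(382.2,259.5),s,(335.4,311)))
plan([.55,.14,.26],np.radians(16))
E
```

```text
tip (array([0.52594453, 0.19773358, 0.16316401]), np.float64(0.0024176384617116257)) [0.52671737 0.19716209 0.166     ] [0.52338171 0.19356106 0.166     ]
plane [ 0.72299747 -0.11395278  0.05      ] [ 0.75619078 -0.34568934  0.05      ] [ 0.75197988 -0.22059422  0.05      ] oil [0.36383546 0.43885566 0.155     ] driver [ 0.56182865 -0.42158319  0.015     ]
motor end [0.73873454 0.14921328 0.1       ] mid (array([ 0.50750858, -0.14777678,  0.0684524 ]), np.float64(0.0018979659626493642))
pos [0.2324 0.6332 0.2218] az 1.2191 tilt 0.0015 F [-0.2  0.2 -0.1] w 87.1 clk 0.15 q7 -0.08
[-0.0, 0.0, 0.078, -39.0, -29.5, -3.1, 87]
[-0.0, 0.0, 0.078, -41.2, -26.3, -3.1, 87]
[-0.0, 0.0, 0.078, -43.1, -23.0, -3.2, 87]
[-0.0, 0.0, 0.078, -44.8, -19.6, -3.2, 87]
[-0.0, 0.0, 0.078, -46.2, -16.0, -3.2, 87]
[-0.0, 0.0, 0.078, -47.3, -12.4, -3.2, 87]
[-0.0, 0.0, 0.078, -48.1, -8.6, -3.2, 87]
[-0.0, 0.0, 0.078, -48.6, -4.8, -3.2, 87]
rows total 12
```

```bash
python3 -m handwheel '[[0,0,0.08,-39,-29,-6,87],[0,0,0.08,-41,-26,-6,87],[0,0,0.08,-43,-23,-5,87],[0,0,0.08,-45,-20,-4,87],[0,0,0.08,-46,-16,-4,87],[0,0,0.08,-47,-12,-4,87],[0,0,0.08,-48,-9,-4,87],[0,0,0.08,-48,-5,-3,87]]'
python3 - <<'E'
from h import *
plan([.55,.14,.26],np.radians(16))
E
```

```text
clock: 1.15
tool_pos: [0.441, 0.2957, 0.2558]
ee_rot: [[-0.537, 0.843, -0.004], [0.844, 0.537, -0.004], [-0.001, -0.005, -1.0]]
wrist_force: [0.5, 0.3, -1.3]
grip_width: 1.001
pos [0.441  0.2957 0.2558] az 0.567 tilt 0.0055 F [ 0.5  0.3 -1.3] w 87.0 clk 1.15 q7 -0.05
[-0.001, 0.0, 0.072, -47.5, 2.1, -1.0, 87]
[-0.001, 0.0, 0.072, -47.2, 5.5, -1.1, 87]
[-0.001, 0.0, 0.072, -46.7, 8.9, -1.1, 87]
[-0.001, 0.0, 0.072, -45.9, 12.2, -1.1, 87]
rows total 4
```

```bash
python3 -m handwheel '[[0,0,0.07,-47,2,-1,87],[0,0,0.07,-47,6,-1,87],[0,0,0.07,-47,9,-1,87],[0,0,0.07,-46,12,-1,87],[0,0,0,-5,0,0,87],[0,0,0,0,0,0,87]]'
python3 - <<'E'
from h import *
from plant import eyes
d=eyes.snapshot('wrist');np.savez('pics/w1.npz',**d);cv2.imwrite('pics/w1.png',d['frame'])
print(proj(d,[.5265,.197,.166]))
E
```

```text
clock: 1.9
tool_pos: [0.5547, 0.1259, 0.2595]
ee_rot: [[-0.268, 0.963, -0.005], [0.963, 0.268, -0.004], [-0.003, -0.006, -1.0]]
wrist_force: [0.2, 1.0, -0.9]
grip_width: 0.998
(np.float64(309.2281570399048), np.float64(120.58296519841241))
```

View pics/w1.png

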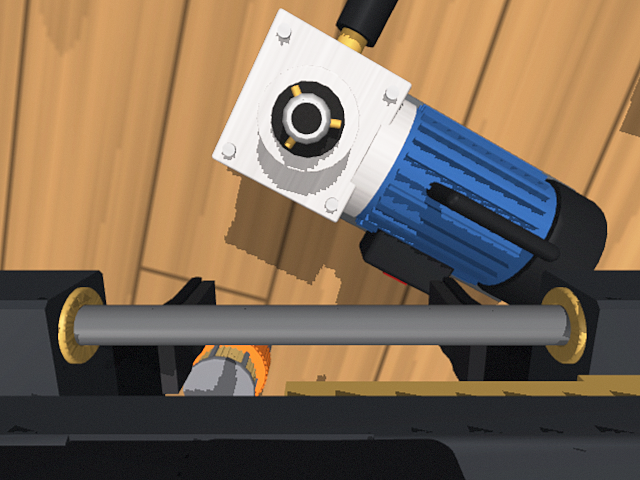

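The wrist view shows the pump. The spigot hole is at about (307,118) and the pins at about (294,91), (336,124) and (290,144).

Run:
```python
from h import *
from scipy.optimize import least_squares
d=load('w1'); im=d['frame']; x0,y0=260,70
sub=im[y0:170,x0:360]; hsv=cv2.cvtColor(sub,cv2.COLOR_BGR2HSV)
m=((hsv[...,1]>110)&(hsv[...,2]>90)&(hsv[...,0]>12)&(hsv[...,0]<32)).astype(np.uint8)
n,l,st,ce=cv2.connectedComponentsWithStats(m)
P=[]
for i in range(1,n):
    if st[i,4]<15: continue
    X=onz(d,ce[i][0]+x0,ce[i][1]+y0,.1535); P.append(X); print(st[i],(ce[i]+[x0,y0]).round(1),X.round(4))
P=np.array(P)
# dark hole
g=cv2.cvtColor(sub,cv2.COLOR_BGR2GRAY); k=(g<60).astype(np.uint8)
n,l,st,ce=cv2.connectedComponentsWithStats(k)
for i in range(1,n):
    if st[i,4]>80: print('dark',st[i],(ce[i]+[x0,y0]).round(1),onz(d,*(ce[i]+[x0,y0]),.166).round(4),onz(d,*(ce[i]+[x0,y0]),.146).round(4))
# white/steel annulus tip via hole centre
c=P.mean(0)
r=least_squares(lambda q:np.hypot(P[:,0]-q[0],P[:,1]-q[1])-q[2],[c[0],c[1],.018]).x
print('circ',r,'mean',c,'ang',np.degrees(np.arctan2(P[:,1]-r[1],P[:,0]-r[0])))
cv2.imwrite('pics/w1c.png',cv2.resize(sub,None,fx=5,fy=5))
plan([.507,-.149,.16],np.radians(-16))
```

```text
[31 15 11 12 87] [295.6  90. ] [0.5135 0.2122 0.1535]
[70 49 12 10 95] [335.4 123.1] [0.5418 0.2002 0.1535]
[25 67 10 12 79] [289.4 142.6] [0.5176 0.1814 0.1535]
dark [  12   12   72   76 2073] [308.7 120.1] [0.5261 0.1972 0.166 ] [0.5252 0.1977 0.146 ]
dark [ 32  33  29  31 711] [306.1 118. ] [0.5244 0.1979 0.166 ] [0.5233 0.1985 0.146 ]
circ [0.52414282 0.19792562 0.01777294] mean [0.52428221 0.19791363 0.1535    ] ang [ 126.78608594    7.25441458 -111.69325601]
pos [0.5547 0.1259 0.2596] az 0.2715 tilt 0.0064 F [ 0.1 -1.  -0.5] w 87.2 clk 1.95 q7 0.08
[-0.001, 0.001, 0.092, -42.0, -19.9, 16.8, 87]
[-0.001, 0.001, 0.092, -43.6, -15.9, 16.8, 87]
[-0.001, 0.001, 0.092, -44.9, -11.9, 16.7, 87]
[-0.001, 0.001, 0.092, -45.8, -7.7, 16.7, 87]
[-0.001, 0.001, 0.092, -46.3, -3.5, 16.7, 87]
[-0.001, 0.001, 0.092, -46.5, 0.7, 16.6, 87]
rows total 6
```

```bash
python3 -m handwheel '[[0,0,0.09,-50,-20,8,87],[0,0,0.09,-52,-16,8,87],[0,0,0.09,-53,-12,8,87],[0,0,0.09,-54,-8,9,87],[0,0,0.09,-55,-4,9,87],[0,0,0.09,-55,0,9,87],[0,0,0,-20,0,5,87],[0,0,0,0,0,0,87]]'
python3 - <<'E'
from h import *
from plant import eyes
d=eyes.snapshot('wrist');np.savez('pics/w2.npz',**d);cv2.imwrite('pics/w2.png',d['frame'])
print(proj(d,[.507,-.149,.072]))
plan([.507,-.149,.16],np.radians(-16))
E
```

```text
clock: 2.95
tool_pos: [0.5044, -0.2101, 0.2022]
ee_rot: [[0.253, 0.968, -0.003], [0.968, -0.253, 0.003], [0.002, -0.003, -1.0]]
wrist_force: [-0.1, -0.3, -0.5]
grip_width: 0.998
(np.float64(304.49864107080475), np.float64(148.39318702092135))
pos [ 0.505  -0.2091  0.2024] az -0.2538 tilt 0.0038 F [-0.6 -0.9  0.9] w 86.9 clk 3.0 q7 0.27
[-0.002, -0.001, 0.013, 29.3, -6.5, 21.3, 87]
[-0.002, -0.001, 0.013, 29.2, -6.9, 21.2, 87]
rows total 2
```

View pics/w2.png

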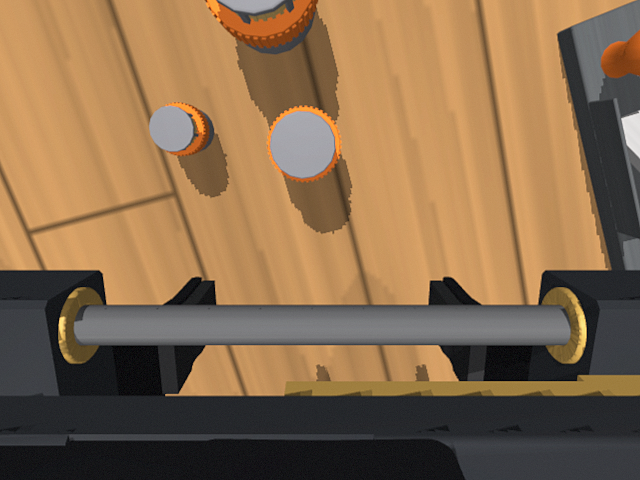

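The middle filter's cap is at about (302,144) in the wrist view, the big one is at the top edge and the small one at (172,128). I compute its axis from the wrist view.

Run:
```python
from h import *
d=load('w2'); hsv=cv2.cvtColor(d['frame'],cv2.COLOR_BGR2HSV)
m=((hsv[...,1]<45)&(hsv[...,2]>110)).astype(np.uint8); n,l,st,ce=cv2.connectedComponentsWithStats(m)
i=l[144,302]; X=onz(d,*ce[i],.072); dep=(d['R']@X+d['t'])[2]
print(ce[i],st[i],X, 'diam',st[i][2]/d['fx']*dep)
plan([X[0],X[1],.10],np.radians(-16),step=40)
plan([X[0],X[1],.020],np.radians(-16),step=40)
```

```text
[302.18127786 144.37355126] [ 270  111   65   67 3365] [ 0.50618075 -0.14605284  0.072     ] diam 0.04381925034495625
pos [ 0.505  -0.2091  0.2024] az -0.2538 tilt 0.0038 F [-0.6 -0.9  0.9] w 86.9 clk 3.0 q7 0.27
[-0.001, -0.001, 0.006, 15.3, -3.6, 25.6, 87]
[-0.001, -0.001, 0.006, 15.3, -3.7, 25.6, 87]
[-0.001, -0.001, 0.006, 15.2, -3.8, 25.6, 87]
[-0.001, -0.001, 0.006, 15.2, -3.9, 25.6, 87]
rows total 4
pos [ 0.505  -0.2091  0.2024] az -0.2538 tilt 0.0038 F [-0.6 -0.9  0.9] w 86.9 clk 3.0 q7 0.27
[-0.001, -0.0, 0.005, 12.2, -2.8, 36.5, 87]
[-0.001, -0.0, 0.005, 12.2, -2.9, 36.5, 87]
[-0.001, -0.0, 0.005, 12.2, -3.0, 36.5, 87]
[-0.001, -0.0, 0.005, 12.2, -3.1, 36.5, 87]
[-0.001, -0.0, 0.005, 12.2, -3.2, 36.5, 87]
rows total 5
```

```bash
python3 -m handwheel '[[0,0,0,20,-5,10,80],[0,0,0,20,-5,20,80],[0,0,0,18,-5,20,80],[0,0,0,4,0,20,80],[0,0,0,0,0,0,80]]'
python3 - <<'E'
from h import *
plan([.5062,-.1461,.020],np.radians(-16),step=40)
E
```

```text
clock: 3.62
tool_pos: [0.508, -0.125, 0.1291]
ee_rot: [[0.23, 0.973, -0.003], [0.973, -0.23, 0.011], [0.01, -0.005, -1.0]]
wrist_force: [-0.5, 0.2, -0.3]
grip_width: 0.919
pos [ 0.508  -0.125   0.1291] az -0.2318 tilt 0.0113 F [-0.5  0.2 -0.3] w 80.0 clk 3.625 q7 0.19
[-0.002, -0.003, 0.016, -7.3, 1.2, 36.3, 87]
[-0.002, -0.003, 0.016, -7.2, 1.3, 36.3, 87]
[-0.002, -0.003, 0.016, -7.1, 1.3, 36.3, 87]
rows total 3
```

```bash
python3 -m handwheel '[[0,0,0.015,-10,1,0,80],[0,0,0.015,-10,1,0,80],[0,0,0,0,0,0,80]]'
python3 - <<'E'
from h import *
plan([.5062,-.1461,.10],np.radians(-16),step=40)
E
```

```text
clock: 4.0
tool_pos: [0.5063, -0.145, 0.1306]
ee_rot: [[0.259, 0.966, 0.0], [0.966, -0.259, 0.011], [0.011, -0.002, -1.0]]
wrist_force: [0.8, 0.0, 0.6]
grip_width: 0.919
pos [ 0.5063 -0.145   0.1306] az -0.2617 tilt 0.0109 F [0.8 0.  0.6] w 80.0 clk 4.0 q7 0.21
[-0.003, -0.011, 0.018, -1.4, 0.3, 30.6, 87]
rows total 1
```

```bash
python3 -m handwheel '[[0,-0.011,0,-1,0,20,80],[0,0,0,0,0,20,80],[0,0,0,0,0,15,80],[0,0,0,0,0,0,80]]'
python3 - <<'E'
from h import *
plan([.5062,-.1461,.02],np.radians(-16),step=20)
E
```

```text
clock: 4.5
tool_pos: [0.5076, -0.148, 0.0761]
ee_rot: [[0.263, 0.965, 0.003], [0.965, -0.263, -0.0], [0.0, 0.002, -1.0]]
wrist_force: [0.3, -0.8, -1.0]
grip_width: 0.921
pos [ 0.5076 -0.148   0.0761] az -0.2657 tilt 0.0025 F [ 0.3 -0.8 -1. ] w 80.1 clk 4.5 q7 0.26
[0.001, -0.0, 0.005, 0.5, -0.7, 18.7, 87]
[0.001, -0.0, 0.005, 0.5, -0.6, 18.7, 87]
[0.001, -0.0, 0.005, 0.5, -0.6, 18.7, 87]
rows total 3
```

```bash
python3 -m handwheel '[[0,0,0,0.5,-0.5,18,80],[0,0,0,0.5,-0.5,18,80],[0,0,0,0.5,-0.5,15,80],[0,0,0,0,0,3,80],[0,0,0,0,0,0,80]]'
python3 - <<'E'
from h import *
from plant import eyes
plan([.5062,-.1461,.02],np.radians(-16),step=20)
for k in('wrist','side'):
    d=eyes.snapshot(k);np.savez(f'pics/{k}3.npz',**d);cv2.imwrite(f'pics/{k}3.png',d['frame'])
E
```

```text
clock: 5.12
tool_pos: [0.5079, -0.1465, 0.0199]
ee_rot: [[0.263, 0.965, 0.005], [0.965, -0.263, -0.001], [0.001, 0.005, -1.0]]
wrist_force: [-0.8, -0.4, 0.4]
grip_width: 0.919
pos [ 0.5079 -0.1465  0.0199] az -0.2662 tilt 0.0052 F [-0.8 -0.4  0.4] w 79.9 clk 5.125 q7 0.32
[0.005, -0.001, 0.013, -0.1, -1.7, -0.1, 87]
rows total 1
```

View pics/wrist3.png

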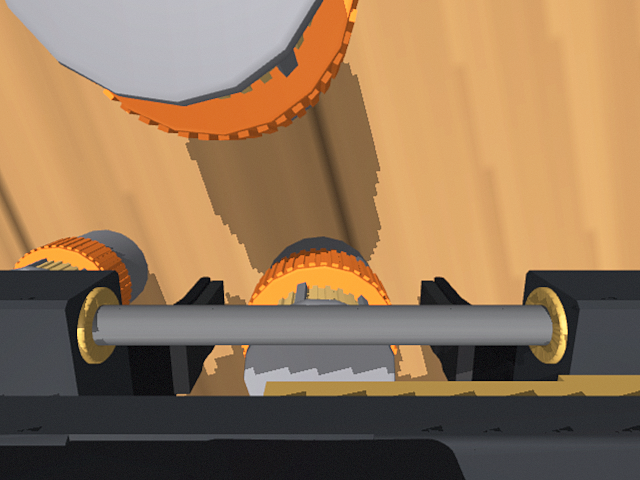

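View pics/side3.png

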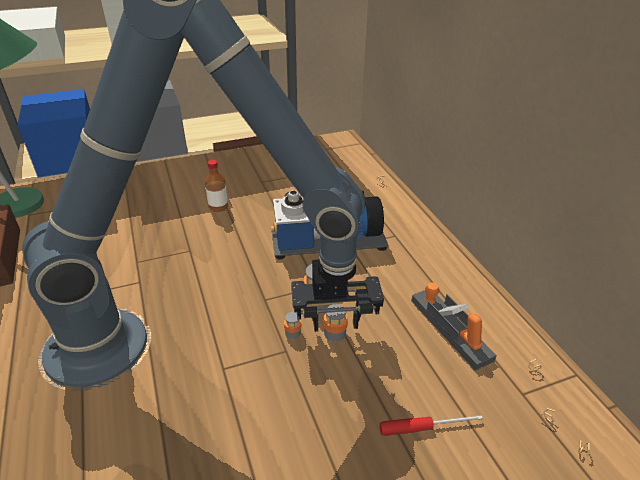

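The wrist view shows the middle filter between the open fingers at (320,300), and the side view agrees. I close at 20 N.

```bash
python3 -m handwheel '[[0,0,0,0,-1,0,60],[0,0,0,0,0,0,45],[0,0,0,0,0,0,45],[0,0,0,0,0,0,45],[0,0,0,0,0,0,45],[0,0,0,0,0,0,45]]' 20
python3 - <<'E'
from h import *
plan([.5,-.13,.12],np.radians(-16),step=20,n=1)
E
```

```text
clock: 5.98
tool_pos: [0.5079, -0.1463, 0.0215]
ee_rot: [[0.263, 0.965, 0.008], [0.965, -0.263, -0.001], [0.001, 0.008, -1.0]]
wrist_force: [0.2, 0.1, -0.4]
grip_width: 0.599
pos [ 0.5079 -0.1463  0.0215] az -0.2659 tilt 0.0083 F [ 0.2  0.1 -0.4] w 52.1 clk 5.975 q7 0.31
[0.001, -0.0, 0.002, 2.3, -1.8, -16.4, 87]
rows total 6
```

```bash
python3 -m handwheel '[[0,0,0,0,0,-10,45],[0,0,0,0,0,-20,45],[0,0,0,0,0,-35,45],[0,0,0,0,0,-45,45],[0,0,0,0,0,-40,45],[0,0,0,0,0,-30,45],[0,0,0,0,0,-15,45],[0,0,0,0,0,0,45]]'
python3 - <<'E'
from h import *
plan([.525,.1975,.23],np.radians(7),step=40)
E
```

```text
clock: 6.98
tool_pos: [0.5044, -0.1462, 0.2242]
ee_rot: [[0.264, 0.964, 0.006], [0.964, -0.264, 0.0], [0.002, 0.006, -1.0]]
wrist_force: [-0.7, 0.5, -2.3]
grip_width: 0.602
pos [ 0.5044 -0.1462  0.2242] az -0.2674 tilt 0.0061 F [-0.7  0.5 -2.3] w 52.4 clk 6.975 q7 0.11
[0.001, -0.0, -0.043, 37.4, -7.9, -0.6, 87]
[0.001, -0.0, -0.043, 37.7, -6.2, -0.6, 87]
[0.001, -0.0, -0.043, 38.0, -4.6, -0.6, 87]
[0.001, -0.0, -0.043, 38.1, -3.0, -0.6, 87]
[0.001, -0.0, -0.043, 38.2, -1.3, -0.6, 87]
[0.001, -0.0, -0.043, 38.3, 0.3, -0.6, 87]
[0.001, -0.0, -0.043, 38.2, 2.0, -0.6, 87]
[0.001, -0.0, -0.043, 38.1, 3.6, -0.6, 87]
rows total 9
```

```bash
python3 -m handwheel '[[0,0,-0.02,25,-6,-2,45],[0,0,-0.045,38,-6,-2,45],[0,0,-0.045,38,-5,-2,45],[0,0,-0.045,38,-3,-1,45],[0,0,-0.045,38,-1,-1,45],[0,0,-0.045,38,0,-1,45],[0,0,-0.045,38,2,-1,45],[0,0,-0.04,30,3,-1,45]]'
python3 - <<'E'
from h import *
plan([.525,.1975,.22],np.radians(7),step=30)
E
```

```text
clock: 7.98
tool_pos: [0.5179, 0.1427, 0.2223]
ee_rot: [[-0.065, 0.998, -0.016], [0.998, 0.065, -0.006], [-0.005, -0.017, -1.0]]
wrist_force: [0.4, -0.3, -1.8]
grip_width: 0.603
pos [0.5179 0.1427 0.2223] az 0.0654 tilt 0.0177 F [ 0.4 -0.3 -1.8] w 52.5 clk 7.975 q7 -0.16
[-0.009, 0.002, -0.028, 27.1, 5.3, 0.9, 87]
[-0.009, 0.002, -0.028, 26.9, 6.1, 1.0, 87]
rows total 2
```

```bash
python3 -m handwheel '[[-0.009,0.002,-0.028,26,5,0,45],[-0.009,0.002,-0.028,22,5,0,45],[0,0,0,4,1,0,45],[0,0,0,0,0,0,45],[0,0,0,0,0,0,45]]'
python3 - <<'E'
from h import *
from plant import eyes
plan([.525,.1975,.205],np.radians(7),step=30)
for k in('wrist','side','top'):
    d=eyes.snapshot(k);np.savez(f'pics/{k}4.npz',**d);cv2.imwrite(f'pics/{k}4.png',d['frame'])
d=load('side4');cv2.imwrite('pics/c4.png',cv2.resize(d['frame'][140:260,230:390],None,fx=5,fy=5))
E
```

```text
clock: 8.6
tool_pos: [0.5245, 0.1973, 0.2199]
ee_rot: [[-0.124, 0.992, -0.001], [0.992, 0.124, -0.004], [-0.004, -0.001, -1.0]]
wrist_force: [0.6, -0.5, -1.3]
grip_width: 0.603
pos [0.5245 0.1973 0.2199] az 0.1241 tilt 0.0038 F [ 0.6 -0.5 -1.3] w 52.5 clk 8.6 q7 -0.19
[-0.001, 0.004, 0.002, 0.2, 0.6, 14.9, 87]
rows total 1
```

View pics/wrist4.png

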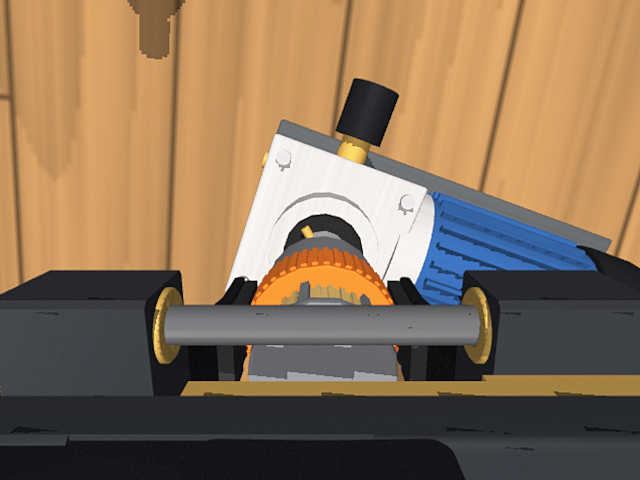

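View pics/c4.png

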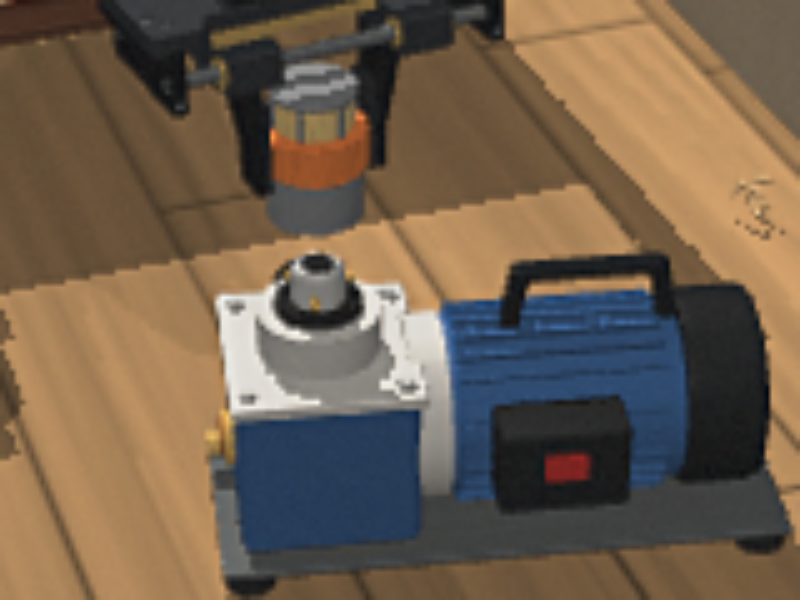

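Run:
```python
from h import *
d=load('side4');hsv=cv2.cvtColor(d['frame'],cv2.COLOR_BGR2HSV)
m=((hsv[...,0]<14)&(hsv[...,1]>180)&(hsv[...,2]>130)).astype(np.uint8)
m[:160]=0;m[180:]=0;m[:,:280]=0;m[:,310:]=0
ys,xs=np.nonzero(m);print('collar cols',[(y,xs[ys==y].min(),xs[ys==y].max()) for y in sorted(set(ys))])
for o in [(.5245,.1973)]:
    for z in(.2375,.1985,.166,.14): print(z,np.round(proj(d,[*o,z]),2))
g=cv2.cvtColor(d['frame'],cv2.COLOR_BGR2GRAY)
for y in (180,182,184,193,197,199): print(y,g[y,280:308])
```

```text
collar cols [(np.int64(163), np.int64(302), np.int64(302)), (np.int64(164), np.int64(301), np.int64(302)), (np.int64(165), np.int64(301), np.int64(302)), (np.int64(166), np.int64(284), np.int64(302)), (np.int64(167), np.int64(285), np.int64(302)), (np.int64(168), np.int64(284), np.int64(302)), (np.int64(169), np.int64(284), np.int64(302)), (np.int64(170), np.int64(285), np.int64(302)), (np.int64(171), np.int64(285), np.int64(302)), (np.int64(172), np.int64(285), np.int64(302)), (np.int64(173), np.int64(285), np.int64(302)), (np.int64(174), np.int64(285), np.int64(301)), (np.int64(175), np.int64(285), np.int64(299)), (np.int64(176), np.int64(289), np.int64(297))]
0.2375 [292.1  166.96]
0.1985 [292.46 180.49]
0.166 [292.76 191.38]
0.14 [292.99 199.85]
180 [ 96  99 100  85  79  82  81  84  82  85  83  85  84  82  84  85  79  79
  77  75  72  66  68 103  94  68  76  90]
182 [ 92  95  97  81  77  78  81  83  83  85  83  84  86  84  83  82  81  79
  78  74  69  65  67 101 104  96  75  67]
184 [ 90  93  97  97  85  79  82  83  83  84  84  84  82  83  81  81  81  76
  72  67  63  88 103 105 107 106 164 142]
193 [146 149 150 149 153 148  67  38 159 237 118  54  25  25  31  25  80 123
 115 151 156 156 157 156 153 152 150 150]
197 [130 134 139 194 246 156  54  23 105 119 119 121 119 121 121 119 117 106
 101  47  23 120 236 246 232 227 217 220]
199 [225 225 226 232 193  72  36  38 110 122 122 122 121 118 121 121 118 110
 103  44  24  26 115 231 227 231 146 130]
```

The wrist and side views show the filter upright straight over the spigot. Side-view columns are about 292.6 for the skirt and 293.2 for the spigot. I descend gently.

```bash
python3 -m handwheel '[[0,0.003,0,0,0.5,10,45],[0,0,0,0,0,10,45],[0,0,0,0,0,8,45],[0,0,0,0,0,4,45],[0,0,0,0,0,0,45],[0,0,0,0,0,0,45]]'
python3 - <<'E'
from h import *
plan([.525,.1975,.185],np.radians(7),step=30)
E
```

```text
clock: 9.5
tool_pos: [0.5246, 0.1965, 0.1851]
ee_rot: [[-0.123, 0.992, -0.002], [0.992, 0.123, -0.001], [-0.001, -0.002, -1.0]]
wrist_force: [0.1, 0.3, -1.9]
grip_width: 0.601
pos [0.5246 0.1965 0.1851] az 0.1229 tilt 0.0024 F [ 0.1  0.3 -1.9] w 52.3 clk 9.5 q7 -0.17
[-0.002, 0.001, 0.001, 0.9, 0.5, 0.1, 87]
rows total 1
```

```bash
python3 -m handwheel '[[0,0,0,0.5,0,2,45],[0,0,0,0,0,2,45],[0,0,0,0,0,2,45],[0,0,0,0,0,0,45]]'
python3 - <<'E'
from h import *
plan([.525,.1975,.1765],np.radians(7),step=30)
E
```

```text
clock: 10.0
tool_pos: [0.525, 0.1973, 0.1794]
ee_rot: [[-0.123, 0.992, -0.001], [0.992, 0.123, -0.0], [-0.0, -0.001, -1.0]]
wrist_force: [-0.3, 0.4, -0.9]
grip_width: 0.604
pos [0.525  0.1973 0.1794] az 0.1232 tilt 0.001 F [-0.3  0.4 -0.9] w 52.5 clk 10.0 q7 -0.17
[-0.001, 0.0, 0.001, 0.2, 0.1, 2.9, 87]
rows total 1
```

```bash
python3 -m handwheel '[[0,0,0,0,0,2,45],[0,0,0,0,0,2,45],[0,0,0,0,0,2,45]]'
python3 - <<'E'
from h import *
plan([.525,.1975,.1765],np.radians(7),step=30)
E
```

```text
clock: 10.38
tool_pos: [0.5253, 0.1974, 0.1757]
ee_rot: [[-0.123, 0.992, -0.001], [0.992, 0.123, 0.001], [0.001, -0.001, -1.0]]
wrist_force: [-5.5, -1.7, 16.1]
grip_width: 0.602
pos [0.5253 0.1974 0.1757] az 0.1231 tilt 0.0014 F [-5.5 -1.7 16.1] w 52.3 clk 10.375 q7 -0.17
[-0.001, -0.001, 0.001, 0.1, -0.3, -0.8, 87]
rows total 1
```

```bash
python3 -m handwheel '[[0,0,0.08,0,-0.5,0.8,45],[0,0,0.08,0,0,0.8,45],[0,0,0.08,0,0,0.8,45]]'
python3 - <<'E'
from h import *
plan([.525,.1975,.1765],np.radians(7),step=30)
E
```

```text
clock: 10.75
tool_pos: [0.5267, 0.1984, 0.1762]
ee_rot: [[0.124, 0.992, 0.004], [0.992, -0.124, 0.005], [0.005, 0.003, -1.0]]
wrist_force: [-0.7, -0.5, 1.1]
grip_width: 0.604
pos [0.5267 0.1984 0.1762] az -0.124 tilt 0.0061 F [-0.7 -0.5  1.1] w 52.5 clk 10.75 q7 -0.39
[0.002, -0.002, -0.123, -0.5, -0.8, -0.1, 87]
[0.002, -0.002, -0.123, -0.4, -0.9, -0.1, 87]
rows total 2
```

```bash
python3 -m handwheel '[[0,0,0,-0.8,-1.4,1.2,45],[0,0,0.07,0,0,1.2,45],[0,0,0.07,0,0,1.2,45],[0,0,0.07,0,0,1.2,45]]'
python3 - <<'E'
from h import *
plan([.525,.1975,.1765],np.radians(-30),step=30,n=1)
E
```

```text
clock: 11.25
tool_pos: [0.5275, 0.1978, 0.1758]
ee_rot: [[0.328, 0.945, 0.009], [0.945, -0.328, 0.007], [0.01, 0.006, -1.0]]
wrist_force: [-2.5, -1.1, 8.7]
grip_width: 0.601
pos [0.5275 0.1978 0.1758] az -0.3345 tilt 0.0115 F [-2.5 -1.1  8.7] w 52.3 clk 11.25 q7 -0.58
[0.003, -0.005, 0.095, -0.5, -1.1, -0.3, 87]
rows total 2
```

```bash
python3 -m handwheel '[[0.005,-0.01,0.03,-0.8,-2,1.2,45],[0,0,0.07,-0.2,-0.5,1.2,45],[0,0,0.07,-0.2,-0.5,1.2,45],[0,0,0.07,-0.2,-0.5,1.2,45]]'
python3 - <<'E'
from h import *
plan([.525,.1975,.1765],np.radians(-30),step=30,n=1)
E
```

```text
clock: 11.75
tool_pos: [0.528, 0.1979, 0.1761]
ee_rot: [[0.545, 0.839, 0.011], [0.839, -0.545, 0.003], [0.008, 0.007, -1.0]]
wrist_force: [-0.4, -1.5, 6.2]
grip_width: 0.599
pos [0.528  0.1979 0.1761] az -0.576 tilt 0.011 F [-0.4 -1.5  6.2] w 52.1 clk 11.75 q7 -0.8
[0.007, -0.008, -0.052, -1.9, -2.3, -0.4, 87]
rows total 1
```

```bash
python3 -m handwheel '[[0.006,-0.008,0.03,-1.2,-1.6,1.2,45],[0,0,0.07,-0.3,-0.4,1.2,45],[0,0,0.07,-0.3,-0.4,1.2,45],[0,0,0.07,-0.3,-0.4,1.2,45]]'
python3 - <<'E'
from h import *
plan([.526,.1975,.1765],np.radians(-30),step=30,n=1)
E
```

```text
clock: 12.25
tool_pos: [0.5284, 0.1978, 0.176]
ee_rot: [[0.73, 0.683, 0.01], [0.683, -0.73, 0.003], [0.009, 0.004, -1.0]]
wrist_force: [-1.4, -1.1, 8.4]
grip_width: 0.602
pos [0.5284 0.1978 0.176 ] az -0.8183 tilt 0.0102 F [-1.4 -1.1  8.4] w 52.4 clk 12.25 q7 -1.02
[0.003, -0.004, -0.147, -1.0, -0.7, -0.2, 87]
rows total 2
```

```bash
python3 -m handwheel '[[0.004,-0.006,0.06,-0.5,-0.4,1.2,45],[0,0,0.07,-0.2,-0.2,1.2,45],[0,0,0.07,-0.2,-0.2,1.2,45],[0,0,0.07,-0.2,-0.2,1.2,45]]'
python3 - <<'E'
from h import *
plan([.526,.1975,.1765],np.radians(-30),step=30,n=1)
E
```

```text
clock: 12.75
tool_pos: [0.5295, 0.197, 0.1755]
ee_rot: [[0.887, 0.461, 0.007], [0.461, -0.887, 0.004], [0.008, -0.0, -1.0]]
wrist_force: [-0.7, -1.6, 6.1]
grip_width: 0.603
pos [0.5295 0.197  0.1755] az -1.0915 tilt 0.0082 F [-0.7 -1.6  6.1] w 52.4 clk 12.75 q7 -1.26
[0.001, -0.002, -0.142, -0.7, -0.5, -0.3, 87]
rows total 4
```

Run:
```python
from h import *
from plant import eyes
for k in('wrist','side'):
    d=eyes.snapshot(k);np.savez(f'pics/{k}5.npz',**d);cv2.imwrite(f'pics/{k}5.png',d['frame'])
d=load('side5');a=cv2.resize(d['frame'][140:240,250:350],(500,500),interpolation=cv2.INTER_CUBIC)
w=cv2.resize(load('wrist5')['frame'][180:420,180:460],(292*2//2*2//2,250)) 
cv2.imwrite('pics/c5.png',a)
```

```text
(no output)
```

View pics/wrist5.png

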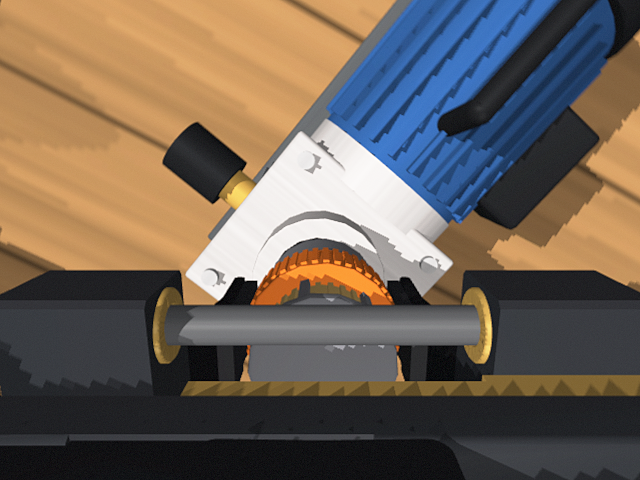

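View pics/c5.png

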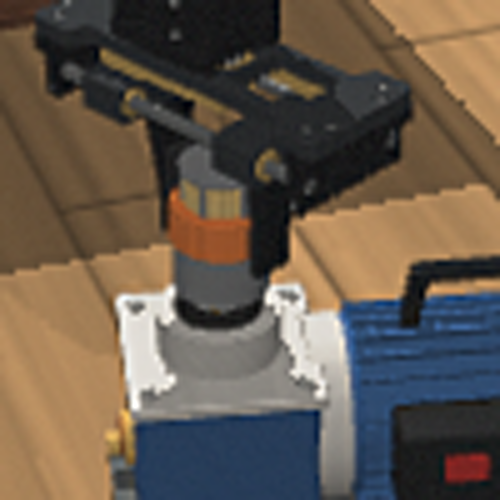

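The filter sits level on the pins, with one brass pin visible under it at crop (212,312), and the collar is still centred between the pads. I keep turning.

```bash
python3 -m handwheel '[[0.001,-0.007,0.04,-1.8,-0.9,1,45],[0,0,0.07,-0.9,-0.4,1.2,45],[0,0,0.07,-0.9,-0.4,1.2,45],[0,0,0.07,-0.9,-0.4,1.2,45]]'
python3 - <<'E'
from h import *
plan([.526,.1975,.1765],np.radians(-30),step=30,n=1)
E
```

```text
clock: 13.35
tool_pos: [0.5289, 0.1973, 0.176]
ee_rot: [[0.974, 0.226, 0.01], [0.226, -0.974, 0.006], [0.011, -0.004, -1.0]]
wrist_force: [0.3, -1.2, 6.9]
grip_width: 0.602
pos [0.5289 0.1973 0.176 ] az -1.3427 tilt 0.0113 F [ 0.3 -1.2  6.9] w 52.4 clk 13.35 q7 -1.48
[0.0, -0.002, -0.137, -0.5, -0.1, -0.1, 87]
rows total 6
```

```bash
python3 -m handwheel '[[0.001,-0.008,0.05,-1.8,-0.4,1,45],[0,0,0.06,-1,-0.2,1.2,45],[0,0,0.06,-1,-0.2,1.2,45],[0,0,0.06,-1,-0.2,1.2,45]]'
python3 - <<'E'
from h import *
plan([.526,.1975,.1765],np.radians(-30),step=30,n=1)
E
```

```text
clock: 13.85
tool_pos: [0.5295, 0.1957, 0.1758]
ee_rot: [[1.0, -0.004, 0.013], [-0.005, -1.0, 0.006], [0.013, -0.006, -1.0]]
wrist_force: [0.0, -1.7, 6.0]
grip_width: 0.6
pos [0.5295 0.1957 0.1758] az -1.5752 tilt 0.0142 F [ 0.  -1.7  6. ] w 52.2 clk 13.85 q7 -1.68
[0.0, -0.002, -0.15, -0.5, -0.3, -0.1, 87]
rows total 7
```

```bash
python3 -m handwheel '[[0.005,-0.012,0,-3,1,1.2,45],[0,0,0.06,-1,0.4,1.4,45],[0,0,0.06,-1,0.4,1.4,45],[0,0,0.06,-1,0.4,1.4,45]]'
python3 - <<'E'
from h import *
plan([.526,.1975,.1765],np.radians(-30),step=30,n=1)
E
```

```text
clock: 14.35
tool_pos: [0.5249, 0.1948, 0.1712]
ee_rot: [[0.983, -0.184, 0.005], [-0.184, -0.983, 0.014], [0.002, -0.014, -1.0]]
wrist_force: [0.7, 0.4, -0.9]
grip_width: 0.607
pos [0.5249 0.1948 0.1712] az -1.7563 tilt 0.0145 F [ 0.7  0.4 -0.9] w 52.8 clk 14.35 q7 -1.82
[-0.001, -0.001, -0.154, 0.1, -0.4, -0.7, 87]
rows total 8
```

It dropped into the keyways: z fell from 0.176 to 0.171 with no force. I stop turning and press down gently.

```bash
python3 -m handwheel '[[0.014,-0.003,0,0,-1,1.2,45],[0,0,0,0,0,1.5,45],[0,0,0,0,0,1.5,45]]'
python3 - <<'E'
from h import *
plan([.526,.1975,.1615],-1.757,step=30,n=1)
E
```

```text
clock: 14.72
tool_pos: [0.5254, 0.1953, 0.1667]
ee_rot: [[0.983, -0.181, 0.005], [-0.181, -0.983, 0.028], [-0.001, -0.029, -1.0]]
wrist_force: [-1.1, 0.1, 4.8]
grip_width: 0.604
pos [0.5254 0.1953 0.1667] az -1.753 tilt 0.0285 F [-1.1  0.1  4.8] w 52.6 clk 14.725 q7 -1.8
[-0.029, 0.001, 0.004, 0.2, -2.2, 5.3, 87]
rows total 1
```

```bash
python3 -m handwheel '[[-0.015,0,0,0,-0.7,0.8,45],[-0.013,0,0,0,-0.7,0.8,45],[0,0,0,0,0,1.2,45]]'
python3 - <<'E'
from h import *
plan([.526,.1975,.1615],-1.757,step=30,n=1)
E
```

```text
clock: 15.1
tool_pos: [0.5255, 0.1962, 0.1646]
ee_rot: [[0.984, -0.18, -0.002], [-0.18, -0.984, -0.002], [-0.001, 0.002, -1.0]]
wrist_force: [-1.1, 0.3, 5.3]
grip_width: 0.603
pos [0.5255 0.1962 0.1646] az -1.7522 tilt 0.0022 F [-1.1  0.3  5.3] w 52.4 clk 15.1 q7 -1.83
[0.002, 0.001, 0.005, 0.2, -1.3, 3.1, 87]
rows total 1
```

Level again and part-way into the seal, so I keep pushing.

```bash
python3 -m handwheel '[[0,0,0,0,-0.2,1.5,45],[0,0,0,0,-0.2,1.5,45],[0,0,0,0,0,1.5,45],[0,0,0,0,0,1.5,45]]'
python3 - <<'E'
from h import *
plan([.526,.1975,.1615],-1.757,step=30,n=1)
E
```

```text
clock: 15.6
tool_pos: [0.5256, 0.1964, 0.1613]
ee_rot: [[0.984, -0.18, -0.003], [-0.18, -0.984, -0.001], [-0.003, 0.001, -1.0]]
wrist_force: [-5.4, -1.2, 16.0]
grip_width: 0.601
pos [0.5256 0.1964 0.1613] az -1.7514 tilt 0.0035 F [-5.4 -1.2 16. ] w 52.3 clk 15.6 q7 -1.82
[0.001, 0.003, 0.006, 0.2, -1.2, -0.2, 87]
rows total 1
```

```bash
python3 -m handwheel '[[0,0,0,0,0,2,45],[0,0,0,0,0,2,45]]'
python3 - <<'E'
from h import *
from plant import eyes
plan([.526,.1975,.1615],-1.757,step=30,n=1)
for k in('wrist','side'):
    d=eyes.snapshot(k);np.savez(f'pics/{k}6.npz',**d);cv2.imwrite(f'pics/{k}6.png',d['frame'])
d=load('side6');a=cv2.resize(d['frame'][140:240,250:350],(500,500),interpolation=cv2.INTER_CUBIC)
cv2.imwrite('pics/c6.png',a)
plan([.526,.1975,.1615],-1.757,step=30,n=1)
E
```

```text
clock: 15.85
tool_pos: [0.5257, 0.1964, 0.1612]
ee_rot: [[0.984, -0.179, -0.005], [-0.179, -0.984, 0.002], [-0.006, -0.001, -1.0]]
wrist_force: [-6.2, -2.3, 20.4]
grip_width: 0.601
pos [0.5257 0.1964 0.1612] az -1.7507 tilt 0.0058 F [-6.2 -2.3 20.4] w 52.3 clk 15.85 q7 -1.82
[-0.001, 0.006, 0.006, 0.1, -1.1, -0.3, 87]
rows total 1
pos [0.5257 0.1965 0.1612] az -1.7507 tilt 0.0056 F [-6.6 -1.9 17.6] w 52.2 clk 15.95 q7 -1.82
[-0.001, 0.005, 0.006, 0.1, -1.1, -0.3, 87]
rows total 1
```

View pics/c6.png

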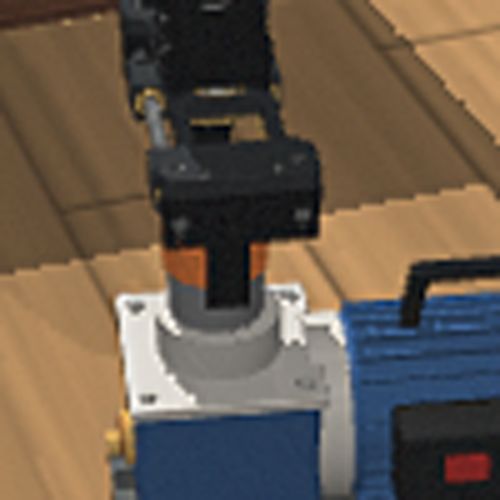

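View pics/wrist6.png

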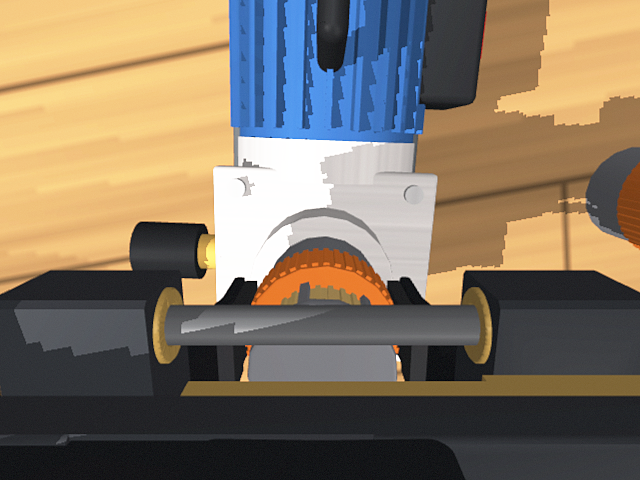

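The skirt sits flat on the flange with no seal visible (crop (215,325)). TCP dropped 14.8 mm from the pin stop. I check that the hold is steady and the bystanders are unmoved, then hand in.

Run:
```python
from h import *
from plant import eyes,ctrl
for i in range(6):
    d=eyes.snapshot('side' if i<5 else 'top'); s=ctrl.state(); print(s['clock'],np.round(s['tool_pos'],4),np.round(s['wrist_force'],1),round(s['grip_width']*87,1))
a=load('side0')['frame'];b=load('side6')['frame']
for n,(x,y,w,h) in dict(oil=(203,158,28,55),driver=(375,410,112,30),plane=(408,278,92,92)).items():
    print(n,cv2.absdiff(a[y:y+h,x:x+w],b[y:y+h,x:x+w]).mean().round(2))
ctrl.job_done()
```

```text
16.0 [0.5257 0.1965 0.1612] [-7.2 -2.5 17.7] 52.5
16.05 [0.5257 0.1964 0.1612] [-6.  -2.  18.8] 52.3
16.1 [0.5257 0.1964 0.1612] [-5.4 -1.5 18.3] 52.6
16.15 [0.5257 0.1965 0.1612] [-5.5 -2.2 17.8] 52.5
16.2 [0.5257 0.1965 0.1612] [-5.1 -2.1 17.5] 52.5
16.25 [0.5257 0.1965 0.1612] [-6.1 -2.2 18.5] 52.5
oil 1.11
driver 1.05
plane 1.04
the job is handed in; nothing more can be done
```

I seated the middle-sized filter fully home on the spigot, and the arm is still gripping it at 20 N and pushing down. The job was handed in at 16.25 s.

- **Placing:** I gripped it by the orange collar, set it over the spigot, and turned it with a light push of a few newtons. After about 1.9 rad the keyways dropped over the pins.
- **Seating:** The tool sank 14.8 mm from the pin stop, against an expected 15 mm. In the side view the skirt sits flat on the flange with no seal showing.
- **Last checks:** The hold was steady, with the wrist reading about 18 N of push. Tilt was about 0.006 rad and the opening about 52.5 mm. The side view shows the oil bottle, screwdriver and plane unmoved.
- **What disagreed:** The cameras put the spigot axis about 2 mm apart. The tool drifted up to about 4 mm sideways while turning, despite my corrections. About 6 N of side load remained at the end. I did not measure the filter's distance from the axis directly at the end; the keyed fit is my only evidence for it.

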